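# Clip the film card and hold the photometer slide at its mark

### The job

Take the spring clip off the card rack and clip it near the middle of the top edge of the photometer's upright sample plate, so that it pinches the film card against the plate, and let go of it. Then draw the spring-loaded sample slide out by its black knob until the index line on the slide stands at the long measuring mark of the scale, and keep it there for the reading: finish while still holding the knob at the mark, for the slide springs back if you let go. Leave the dropper bottle, petri dish, jar and tweezers where they are.

Things in the scene. Friction and masses are not known exactly. Their poses are not given: they have to be found in the camera images.
- photometer: fixed instrument: white base 150 x 190 mm, 26 mm high; two grey optical heads 107 mm high stand at its x = -52 and +52 mm, y = 0; their black lens barrels end 20 mm from the plane x = 0 and reach up to 95 mm. Origin: on the worktop under the beam between the heads. z up; the slide is drawn out along -y; the scale is on the -x side, towards the robot.
- shuttle (a joint): the photometer's spring-return sample slide, m: 0 at rest (pushed in by its spring), grows as it is drawn out along the photometer's -y, end stop at 0.060. The index line meets the long broad mark at 0.040. The spring pulls back with about 4 N at rest and 8 N at the mark, plus 0.5 N of friction.
- knob (a point): middle of the grip of the slide's black upright knob, a round post about 21 mm thick (slightly tapering below), 68 mm above the worktop; its top is 16 mm higher, its lower end stands 32 mm lower on a draw bar 14 mm wide; free all round and above. Moves with the slide; axes as the photometer's.
- plate_top (a point): middle of the top edge of the slide's dark upright sample plate, on its -x face, 118 mm above the worktop, 150 mm from the knob in +y. The plate is 61 mm wide (y), 5 mm thick (x 0 to +5 mm from here); the card stands in front (x -4.5 to 0): 8 mm together, up to 9.5 with play, middle about x = +1 mm. Card channels start 18 mm lower, 43 mm apart. Moves with the slide; axes as the photometer's.
- index (a point): tip of the index arm on the slide with its dark line; the line runs along the photometer's x. Moves with the slide.
- mark (a point): the long broad dark line on the photometer's light metal scale, where the index line must come to stand: the point that index reaches when the slide is at the mark.
- card: loose white film card 51 mm wide (y), 76 mm tall, 3 mm thick (x), with a clear film window, standing upright in the side channels of the sample plate with about 1.5 mm of play; its top edge is 2 mm above the plate's. Origin: middle of its lower edge. z up, x across its thickness.
- card_rack: fixed steel rack holding three spare cards upright (tops 85 mm high, up to 60 mm towards its +x); its tall front plate is 60 mm wide (y), 6 mm thick (x), 90 mm high, and the spring clip is parked on that plate's top edge. Origin: on the worktop, under the middle of that plate. z up.
- clip: spring clip, 90 g, 79 mm tall, 25 mm wide (y): rubber-padded jaws below (lowest 12 mm), two handles with black grips above, hinge pin along y at z = 36 mm. Squeezing the handles (along x) opens the jaws; over the grips it is 40 mm wide parked, 26 mm at the stop. It goes over an edge up to 28 mm deep. Keep fingertips above z = 40 mm. Origin: between the jaw tips; clip is the -x half.
- clip_jaw (a joint): opening of the spring clip, rad: 0 with jaws 6 mm apart (as parked), about 0.06 when pinching plate and card, 0.44 at the stop with handles fully squeezed, their outer faces parallel, jaw tips 21 mm apart. About 10 N at the grips reaches the stop. The joint carries the +x half; squeezed evenly, clip (the -x half) leans by half this angle about the pin.
- clip_grip (a point): point between the two handles at the height to grip, 66 mm above the jaw tips when parked; fixed to the -x half.
- clip_mouth (a point): point between the two rubber jaw pads, 6 mm above the jaw tips when parked; fixed to the -x half.
- petri_dish: bystander: clear petri dish 62 mm across, 14 mm high, loose; origin under its centre.
- jar: bystander: sample jar with white screw lid, 58 mm across, 62 mm high, loose; origin under its centre.
- tweezers: bystander: steel tweezers 127 x 13 x 9 mm lying on the worktop, loose; origin under their centre.
- dropper_bottle: bystander: small amber bottle with black cap, 33 mm across, 88 mm high, loose; origin under its centre.
- pc_tower: obstacle: fixed black computer tower, 305 x 183 x 338 mm, behind the card rack; origin under its centre, its upright front face 153 mm nearer the robot (-x). Keep the hand and arm clear of it.
There are look-alikes about, which are no part of the job. Leave any yellow look-alike of the clip alone.

How it is judged:
By the outcome, as a careful person would: the job done as asked, in the order asked, and still so for the second after the job is handed in, while the arm keeps its last pose, push and grip.
It also fails if it takes over 51 s, if anything falls off the work surface, if the arm or the gripper's body presses on something with over 40 N, if the wrist force passes 120 N, or if a joint passes its speed limit or range.

### The arm

A 6-joint arm with a two-finger parallel gripper is mounted at the origin on a cart in front of the work surface, level with it; the furniture and walls round the work are solid. World frame = base frame: x ahead of the robot, y to its left, z up, the work surface at z = 0. Lengths are in m, angles in degrees, forces in N, time in s.
With the tool pointing down it reaches from about 0.4 to 0.825 m from the base axis. Payload 7 kg.
Tool frame: the origin (TCP) lies at the very end of the fingers, on their centre line; the grasp point (between the pads) lies 19 mm behind it; y points along the fingers, x is the direction in which the jaws open and shut, and the axes are right-handed (so a half turn about y gives the same grasp; the last joint's range is limited). The gripper opens to 88 mm and grips with 3 to 60 N. Pads are 19 mm wide; open, the fingers measure 130 mm over their backs; the gripper's body (78 mm by 193 mm) begins 47 mm behind the grasp point.
Start: joints at [88.47, 20.546, 0.682, 0, -70.136, -16.507], TCP at [0.209, 0.642, 0.227] pointing down, gripper open.
Joint ranges: [-176.03, 176.03], [-82.01, 121.73], [-58.28, 71.71], [-173.87, 95.51], [-174.79, -0.11], [-173.66, 173.66]. Speed limits (degrees/s): [136.94, 136.94, 172.46, 180, 180, 180].

### API

Orientations are given as [roll, pitch, yaw] about the fixed x, y, z axes, in that order (R = Rz(yaw) Ry(pitch) Rx(roll)).
In Python, from plant import ctrl gives the robot as it stands.
- The arm moves only by the shell command python3 -m crank 'ROWS'. ROWS is JSON, a list that holds one entry, the list of rows, each a list of 5 numbers: the closure, from -1 (fully open) to 1 (shut), then the shift along the tool's x, y, z in mm, then the turn about the tool's y in rad. In form: [[[claw, x, y, z, turn], ...]]. A call has 1 to 12 rows; each row is the pose to reach, as a shift and turn from the pose commanded when the call began, along the tool's axes at that moment; what a row does not reach only later rows make up. A row lasts 1/8 s, in which the tool goes at most 62.5 mm and 10.7 degrees, less where a joint would pass 70% of its speed; a pose out of reach is approached as far as the arm can. A call with a gripper value outside its range is refused whole. The fingers move at their own pace and stop on an object; the grip force is fixed at half the most. Time passes only in rows, so rows that repeat a pose let the fingers close. It gives the time, the measured TCP pose, the force and the opening at its end, in the units of the state.
- ctrl.get_obs(): the state, without advancing time (a new reading comes with each control period).
- ctrl.snapshot(name): name is "scene" or "side" or "wrist"; returns the picture (420x560x3 uint8, red, green, blue); there is no depth.
- ctrl.camera_model(name): a dict with "fx", "fy", "cx", "cy" (pixels), "origin" and "orientation" of the camera in the world; the wrist camera has in their place "hand_eye" (4x4, takes a point from camera to tool coordinates, whose origin is the TCP and whose axes are the tool frame's). Camera axes: x right, y down, z forward; pixel columns grow to the right and rows downward; lengths in m; the calibration is good to about 2 mm. A picture is of the moment at which its call begins: read the wrist's pose just before it. camera_model takes no time and is no camera call.
- ctrl.close_job(): hands the job in, once; it reports no verdict.
Trained networks look in the newest picture that a camera, given by its name, has taken for a name from the list of things; names that differ only in an ending like _2 or _b are one class to them, and where a whole thing is asked for, a point or a joint stands for the part that bears it (a point fixed in the world has none). Each returns a list of dicts, best first, with "confidence" (0 to 1); they miss things now and then, are a little off and sometimes report something else, mostly with a low value. They report only what shows in the picture. A call takes as long as a camera call. They do not tell look-alikes from the thing itself.
- ctrl.find_in(camera, name): "extent" ([left, top, width, height] in pixels, round what is visible of it).
The state is a dict: "clock": time; "joint_pos": joint angles; "qvel": joint speeds; "tau": joint torques, N m; "tool_pos": TCP position; "orientation": TCP orientation; "force": force on the tool from outside, world axes, zero at the start; "moment": the same for the moment, N m; "opening": finger opening in m.
Only numpy, scipy, OpenCV 4.12 (cv2) and the standard library are available. Lean on these libraries where they do the work, as an engineer would, in place of code of your own. Each camera call takes 0.05 s, during which the arm holds its last target.

## Working session

There is one attempt and no reset: what is moved stays moved. The work goes in short steps, Python scripts to look and compute and a shell command to move; the robot and the scene stay as the last step left them, time stands still between calls to the robot, and variables do not carry over. Pictures are saved under pics/ and viewed, and the job is handed in when it is done.

```bash
ls; mkdir -p pics; cat > h.py <<'E'
import numpy as np, cv2
from scipy.spatial.transform import Rotation as R
from plant import ctrl
def snap(c,n):
    o=ctrl.get_obs(); im=ctrl.snapshot(c); cv2.imwrite('pics/'+n+'.png',cv2.cvtColor(np.asarray(im),cv2.COLOR_RGB2BGR)); return o,im
E
python3 - <<'E'
from h import *
print(ctrl.get_obs())
for c in ['scene','side','wrist']:
    print(c,ctrl.camera_model(c)); snap(c,c+'0')
for c in ['scene','side']:
    for n in ['clip','photometer','knob','card_rack','index','mark','plate_top']:
        for d in ctrl.find_in(c,n)[:3]: print(c,n,d)
E
```

```text
pics
{'clock': 0.0, 'joint_pos': array([ 8.84683677e+01,  2.05910973e+01,  6.32270639e-01, -2.04661804e-02,
       -7.01351202e+01, -1.65074203e+01]), 'qvel': array([-0.09338213,  0.01918752,  0.01023652,  0.00730496,  0.07556201,
       -0.09729715]), 'tau': array([ 1.23243894e-04, -5.82721746e+01,  2.93056011e+01,  6.99725524e+00,
        6.95747993e-03, -1.54233867e-04]), 'tool_pos': array([0.20888985, 0.64133827, 0.22561399]), 'orientation': array([-8.99917497e+01, -9.55417642e-02, -1.08046030e+02]), 'force': array([ 0.9280028 , -0.11703233,  0.00772077]), 'moment': array([-0.00607957,  0.013509  , -0.00762386]), 'opening': 0.08770323758151476}
scene {'fx': 397.35254571258776, 'fy': 397.35254571258776, 'cx': 273.05921211118914, 'cy': 208.71085698861074, 'origin': array([-0.10823498,  0.69867808,  0.49540039]), 'orientation': array([-113.55691647,   -0.87427638, -134.32611143])}
side {'fx': 514.0790836299783, 'fy': 514.0790836299783, 'cx': 279.0985280450048, 'cy': 202.95068011604116, 'origin': array([-0.1945996 , -0.95529801,  0.89011414]), 'orientation': array([-121.94294687,   -
[... 1143 characters left out ...]
e_top {'extent': [178.0, 224.9, 76.2, 57.4], 'confidence': 0.96}
side clip {'extent': [329.3, 210.7, 9.5, 28.2], 'confidence': 0.69}
side clip {'extent': [307.1, 260.4, 22.6, 27.8], 'confidence': 0.67}
side clip {'extent': [214.9, 168.7, 64.6, 54.5], 'confidence': 0.46}
side photometer {'extent': [213.7, 167.7, 65.0, 57.7], 'confidence': 0.59}
side knob {'extent': [240.3, 177.2, 30.4, 37.2], 'confidence': 0.94}
side card_rack {'extent': [302.3, 271.8, 45.9, 49.7], 'confidence': 0.77}
side index {'extent': [239.5, 176.4, 29.6, 37.0], 'confidence': 0.56}
side mark {'extent': [212.6, 168.8, 69.8, 54.3], 'confidence': 0.84}
side plate_top {'extent': [241.9, 177.3, 27.3, 36.5], 'confidence': 0.7}
```

View pics/scene0.png

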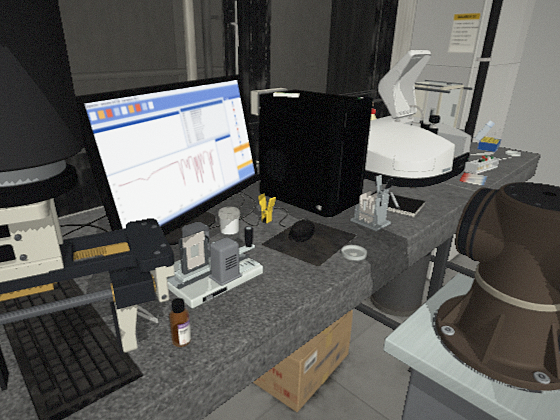

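View pics/side0.png

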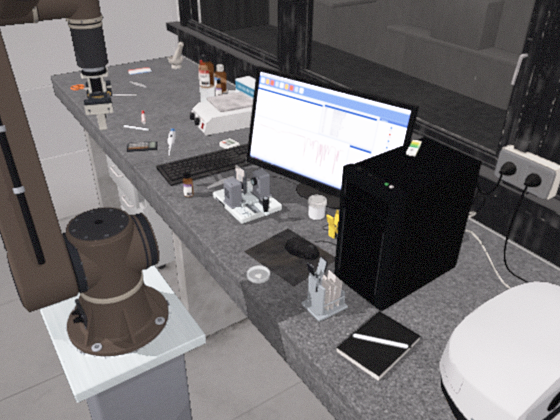

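View pics/wrist0.png

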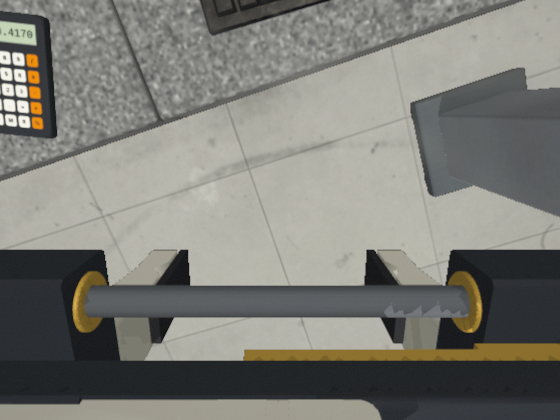

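```bash
python3 - <<'E'
import cv2,numpy as np
a=cv2.imread('pics/scene0.png');b=cv2.imread('pics/side0.png')
def cr(im,x,y,w,h,s,n): cv2.imwrite('pics/'+n+'.png',cv2.resize(im[y:y+h,x:x+w],None,fx=s,fy=s,interpolation=cv2.INTER_CUBIC))
A=cv2.resize(a[165:235,340:410],(400,400),interpolation=2)
B=cv2.resize(a[215:315,160:270],(400,364),interpolation=2);B=cv2.copyMakeBorder(B,0,36,0,0,0)
cv2.imwrite('pics/c1.png',np.hstack([A,B]))
A=cv2.resize(b[250:330,290:370],(400,400),interpolation=2)
B=cv2.resize(b[160:230,205:285],(400,350),interpolation=2);B=cv2.copyMakeBorder(B,0,50,0,0,0)
cv2.imwrite('pics/c2.png',np.hstack([A,B]))
E
```

```text
(no output)
```

View pics/c1.png

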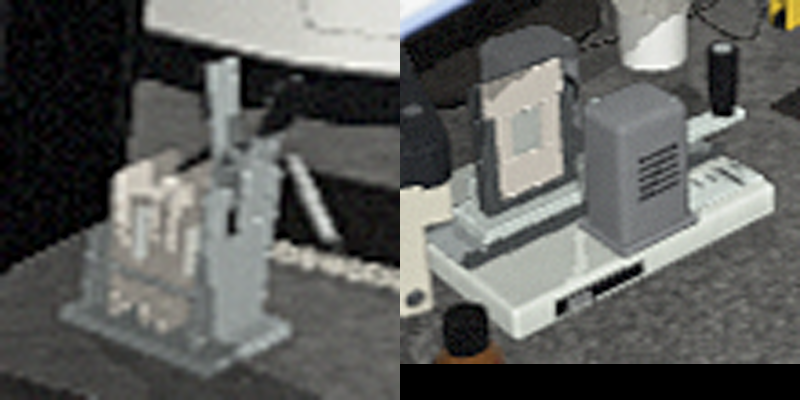

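View pics/c2.png

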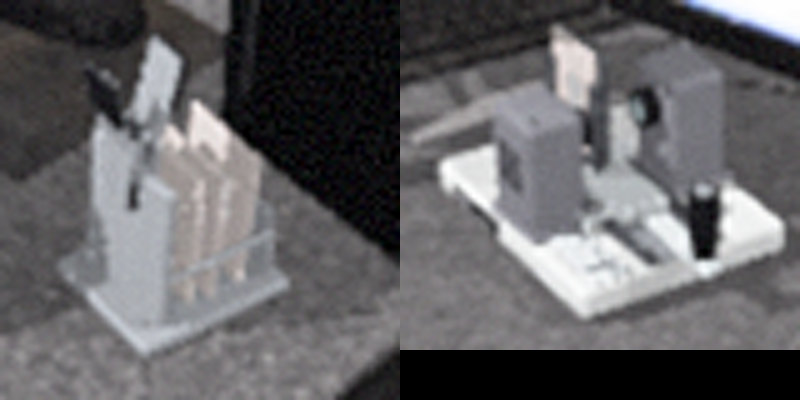

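```bash
cat >> h.py <<'E'
def campose(c,o=None):
    m=ctrl.camera_model(c)
    if c=='wrist':
        T=np.eye(4);T[:3,:3]=R.from_euler('xyz',o['orientation'],degrees=True).as_matrix();T[:3,3]=o['tool_pos']
        T=T@m['hand_eye']; return m,T[:3,3],T[:3,:3]
    return m,np.array(m['origin']),R.from_euler('xyz',m['orientation'],degrees=True).as_matrix()
def ray(c,u,v,o=None):
    m,p,Q=campose(c,o); d=Q@np.array([(u-m['cx'])/m['fx'],(v-m['cy'])/m['fy'],1]); return p,d/np.linalg.norm(d)
def onz(c,u,v,z,o=None):
    p,d=ray(c,u,v,o); return p+d*(z-p[2])/d[2]
def tri(rays):
    A=sum(np.eye(3)-np.outer(d,d) for p,d in rays);b=sum((np.eye(3)-np.outer(d,d))@p for p,d in rays)
    x=np.linalg.solve(A,b); return x,[np.linalg.norm((np.eye(3)-np.outer(d,d))@(x-p)) for p,d in rays]
def proj(c,x,o=None):
    m,p,Q=campose(c,o); q=Q.T@(np.asarray(x)-p); return np.array([m['fx']*q[0]/q[2]+m['cx'],m['fy']*q[1]/q[2]+m['cy']])
E
python3 - <<'E'
from h import *
np.set_printoptions(precision=4,suppress=True)
for u,v in [(377.1,198.2),(388.2,190.4)]: print('rack sc',onz('scene',u,v,.09))
for u,v in [(309,275),(325.6,288)]: print('rack si',onz('side',u,v,.09))
S=3.636
for x,y in [(515,312),(775,178),(430,248)]: print('ph sc',onz('scene',160+(x-400)/S,215+y/S,.026))
for x,y in [(585,303),(785,225),(440,165)]: print('ph si',onz('side',205+(x-400)/5,160+y/5,.026))
print('knobtop',tri([ray('scene',160+322/S,215+45/S),ray('side',205+306/5,160+188/5)]))
print('platetop',tri([ray('scene',160+128/S,215+30/S)]+[ray('side',205+185/5,160+35/5)]))
E
```

```text
rack sc [ 0.4118 -0.2175  0.09  ]
rack sc [ 0.4232 -0.2943  0.09  ]
rack si [ 0.4095 -0.2083  0.09  ]
rack si [ 0.4137 -0.267   0.09  ]
ph sc [0.4458 0.3661 0.026 ]
ph sc [0.4505 0.174  0.026 ]
ph sc [0.5283 0.3677 0.026 ]
ph si [0.4413 0.1644 0.026 ]
ph si [0.5919 0.1714 0.026 ]
ph si [0.4445 0.3554 0.026 ]
knobtop (array([0.5216, 0.1546, 0.0851]), [np.float64(0.00018775219582228052), np.float64(0.00018775219582223957)])
platetop (array([0.5237, 0.2931, 0.1337]), [np.float64(0.006453205333940474), np.float64(0.006453205333940419)])
```

```bash
python3 - <<'E'
from h import *
np.set_printoptions(precision=4,suppress=True)
for c in ['scene','side']:
  for n in ['pc_tower','petri_dish','jar','dropper_bottle','tweezers']:
    for d in ctrl.find_in(c,n)[:2]:
        l,t,w,h=d['extent'];print(c,n,d, onz(c,l+w/2,t+h,0))
for u,v,z in [(323,214,0),(260,92,.338),(325,103,.338)]: print('tw sc',onz('scene',u,v,z))
for u,v,z in [(337,270,0),(384,305,0),(343,170,.338),(385,200,.338)]: print('tw si',onz('side',u,v,z))
E
python3 - <<'E'
import cv2,numpy as np
a=cv2.imread('pics/scene0.png');b=cv2.imread('pics/side0.png')
A=cv2.resize(a[80:240,240:400],(400,400),interpolation=2)
B=cv2.resize(b[130:330,320:500],(360,400),interpolation=2)
cv2.imwrite('pics/c3.png',np.clip(2.0*np.hstack([A,B]),0,255).astype('uint8'))
E
```

```text
scene pc_tower {'extent': [375.3, 175.4, 20.6, 31.5], 'confidence': 0.67} [ 0.468  -0.3763  0.    ]
scene petri_dish {'extent': [341.1, 247.2, 25.5, 14.8], 'confidence': 0.7} [ 0.3398 -0.0206  0.    ]
scene petri_dish {'extent': [376.7, 174.6, 17.0, 29.7], 'confidence': 0.69} [ 0.4804 -0.3943  0.    ]
scene jar {'extent': [217.2, 207.0, 22.9, 26.7], 'confidence': 0.81} [0.6592 0.1072 0.    ]
scene dropper_bottle {'extent': [171.1, 297.1, 21.1, 51.3], 'confidence': 0.83} [0.3755 0.4353 0.    ]
scene dropper_bottle {'extent': [342.9, 244.2, 23.7, 17.4], 'confidence': 0.67} [ 0.3394 -0.0238  0.    ]
scene tweezers {'extent': [139.0, 304.4, 20.8, 21.7], 'confidence': 0.68} [0.4653 0.4472 0.    ]
side pc_tower {'extent': [213.0, 168.7, 67.2, 55.5], 'confidence': 0.23} [0.4622 0.1734 0.    ]
side pc_tower {'extent': [304.9, 258.5, 26.2, 30.7], 'confidence': 0.18} [ 0.4628 -0.1824  0.    ]
side petri_dish {'extent': [248.7, 263.0, 25.3, 17.9], 'confidence': 0.67} [ 0.3582 -0.0745  0.    ]
side petri_dish {'extent': [237.4, 166.8, 9.3, 15.8], 'confidence': 0.49} [0.5817 0.4026 0.    ]
side jar {'extent': [183.2, 172.7, 12.0, 26.1], 'confidence': 0.73} [0.3804 0.4045 0.    ]
side jar {'extent': [309.8, 191.2, 16.1, 26.7], 'confidence': 0.66} [0.6668 0.0814 0.    ]
side dropper_bottle {'extent': [184.7, 172.5, 11.3, 22.6], 'confidence': 0.5} [0.394  0.4239 0.    ]
side tweezers {'extent': [207.1, 181.4, 15.8, 4.8], 'confidence': 0.61} [0.4909 0.4317 0.    ]
side tweezers {'extent': [321.1, 258.4, 9.3, 18.2], 'confidence': 0.26} [ 0.5108 -0.1541  0.    ]
tw sc [ 0.5683 -0.185   0.    ]
tw sc [ 0.8072 -0.1436  0.338 ]
tw sc [ 0.5456 -0.1304  0.338 ]
tw si [ 0.5536 -0.1493  0.    ]
tw si [ 0.5642 -0.3194  0.    ]
tw si [ 0.5083 -0.1879  0.338 ]
tw si [ 0.4965 -0.3352  0.338 ]
```

View pics/c3.png

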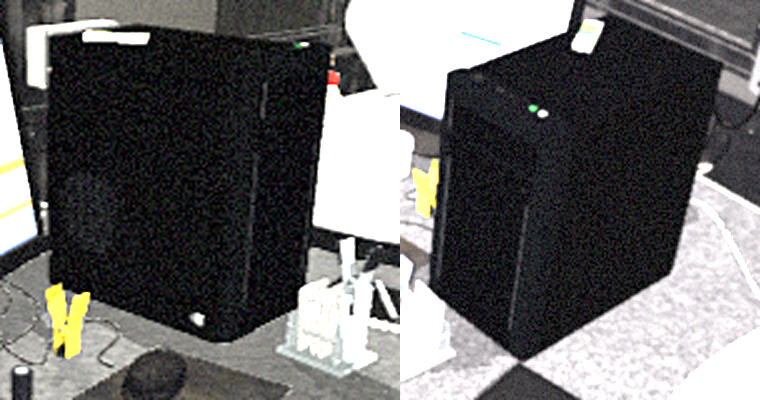

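```bash
cat >> h.py <<'E'
np.set_printoptions(precision=4,suppress=True)
def to(targets,o=None):
    o=o or ctrl.get_obs(); Q=R.from_euler('xyz',o['orientation'],degrees=True).as_matrix()
    for p,yaw in targets:
        s=Q.T@(np.array(p)-o['tool_pos'])*1000
        dy=(yaw-o['orientation'][2]+180)%360-180
        print('rows x,y,z,turn:',s.round(1),round(-np.radians(dy),4),'tilt',Q[:,1].round(4))
E
python3 - <<'E'
from h import *
to([((.42,.2,.26),-165),((.414,-.244,.25),-175)])
E
```

```text
rows x,y,z,turn: [354.8 -33.4 337.4] 0.9942 tilt [ 0. -0. -1.]
rows x,y,z,turn: [778.8 -23.4 469.2] 1.1687 tilt [ 0. -0. -1.]
```

```bash
python3 -m crank '[[[-1,355,-33,337,0.99],[-1,355,-33,337,0.99],[-1,355,-33,337,0.99],[-1,355,-33,337,0.99],[-1,355,-33,337,0.99],[-1,355,-33,337,0.99],[-1,355,-33,337,0.99],[-1,415,-30,356,1.02],[-1,475,-29,375,1.05],[-1,535,-28,394,1.08],[-1,594,-27,412,1.11],[-1,653,-26,430,1.14]]]' && python3 - <<'E'
from h import *
to([((.414,-.244,.25),-175)])
E
```

```text
clock: 2.85
tool_pos: [0.4158, -0.0651, 0.2539]
orientation: [-90.0, 0.1, -173.4]
force: [1.1, 0.8, -0.3]
opening: 0.0875
rows x,y,z,turn: [ 22.5   3.8 177.5] 0.0284 tilt [ 0.0017  0.0004 -1.    ]
```

```bash
python3 -m crank '[[[-1,8,3,60,0.02],[-1,16,3,120,0.03],[-1,22,3,178,0.03],[-1,22,3,178,0.03]]]' && python3 - <<'E'
from h import *
o,im=snap('wrist','w1'); print(o['tool_pos'],o['orientation'])
for n in ['clip','clip_grip','card_rack']:
    for d in ctrl.find_in('wrist',n)[:3]: print(n,d)
E
```

```text
clock: 3.35
tool_pos: [0.414, -0.2461, 0.2499]
orientation: [-90.0, -0.1, -175.4]
force: [-0.8, 0.6, -0.7]
opening: 0.0875
[ 0.414  -0.2461  0.2499] [ -89.9865   -0.0598 -175.4154]
clip {'extent': [253.3, 192.9, 58.1, 50.8], 'confidence': 0.7}
clip_grip {'extent': [249.6, 190.8, 60.1, 52.5], 'confidence': 0.8}
card_rack {'extent': [216.8, 154.4, 77.2, 79.8], 'confidence': 0.65}
```

View pics/w1.png

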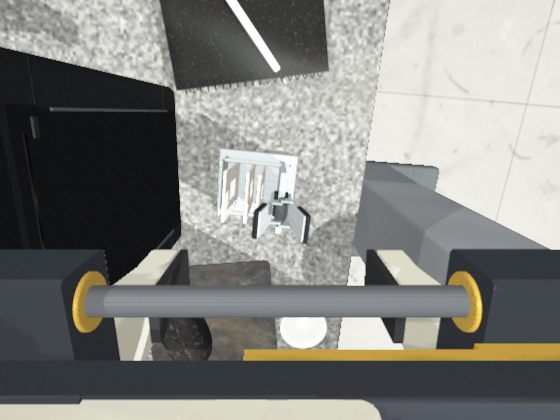

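```bash
python3 - <<'E'
import cv2
a=cv2.imread('pics/w1.png');cv2.imwrite('pics/c4.png',cv2.resize(a[140:250,200:330],(780,660)[:2],interpolation=2)[:600])
E
```

```text
(no output)
```

View pics/c4.png

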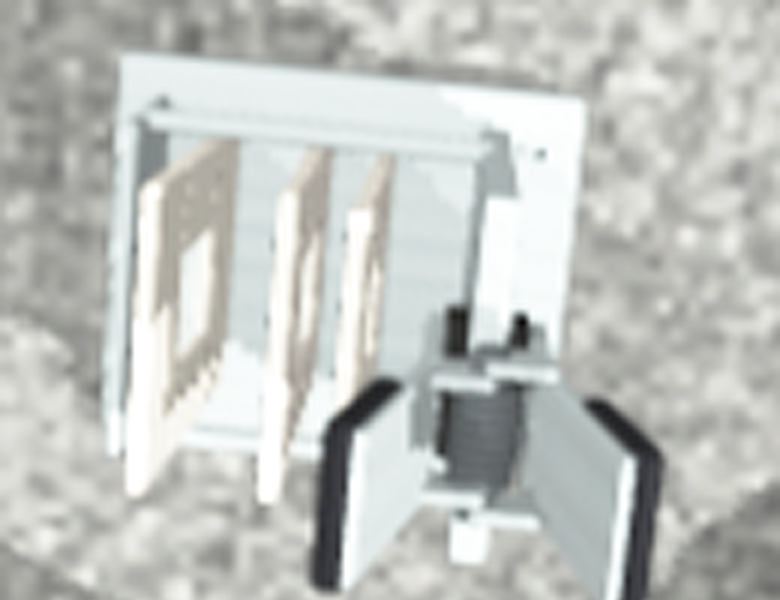

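```bash
python3 - <<'E'
import cv2
a=cv2.imread('pics/w1.png');cv2.imwrite('pics/c5.png',cv2.resize(a[185:255,240:325],None,fx=8,fy=8,interpolation=2))
E
```

```text
(no output)
```

View pics/c5.png

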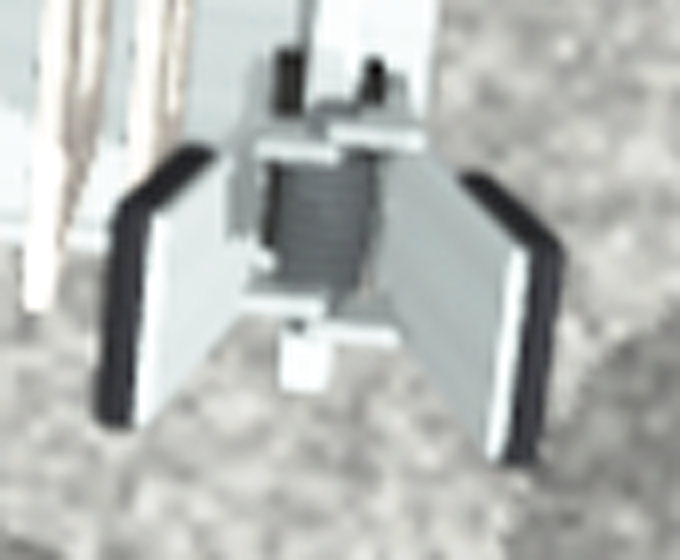

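```bash
python3 - <<'E'
from h import *
o=ctrl.get_obs()
pts=[(254.75,211.9),(252.1,237.5),(310.25,216.25),(306.25,242.5)]
for z in [.135,.14,.145,.15,.155]:
    P=np.array([onz('wrist',u,v,z,o) for u,v in pts])
    w=np.linalg.norm(P[0]-P[2]),np.linalg.norm(P[1]-P[3]); l=np.linalg.norm(P[0]-P[1]),np.linalg.norm(P[2]-P[3])
    d=P[0]-P[2]+P[1]-P[3]; print(z,np.round(w,4),np.round(l,4),P.mean(0),'yaw',np.degrees(np.arctan2(d[1],d[0])))
# rack base edge z~? and plate top far end
q=lambda x,y:(200+x/6,140+y/6)
for a,b in [((120,55),(585,97))]:
    A=onz('wrist',*q(*a),.004,o);B=onz('wrist',*q(*b),.004,o);d=A-B;print('base',A,B,np.degrees(np.arctan2(d[1],d[0])))
print('plate far top', onz('wrist',*q(487,200),.09,o),onz('wrist',*q(520,200),.09,o))
E
```

```text
0.135 [0.046 0.046] [0.0226 0.0234] [ 0.4086 -0.224   0.135 ] yaw -0.15335900648042372
0.14 [0.0452 0.0451] [0.0222 0.0229] [ 0.4088 -0.2257  0.14  ] yaw -0.15335900648039974
0.145 [0.0444 0.0443] [0.0218 0.0225] [ 0.409  -0.2274  0.145 ] yaw -0.1533590064804105
0.15 [0.0435 0.0435] [0.0214 0.0221] [ 0.4093 -0.229   0.15  ] yaw -0.1533590064804219
0.155 [0.0427 0.0426] [0.021  0.0217] [ 0.4095 -0.2307  0.155 ] yaw -0.15335900648039633
base [ 0.4822 -0.2692  0.004 ] [ 0.3919 -0.2689  0.004 ] -0.15189304456892597
plate far top [ 0.4113 -0.2617  0.09  ] [ 0.4062 -0.2621  0.09  ]
```

```bash
python3 - <<'E'
from h import *
q=lambda x,y:np.round(((x-290)*5,(y-250)*5),0)
q2=lambda x,y:np.round(((x-340)*5.714,(y-165)*5.714),0)
for z in [.135,.145,.155]:
  for dx in(-.02,.02):
    for dy in (-.0125,.0125):
        P=(.4093+dx,-.231+dy,z); print(z,dx,dy,'side',q(*proj('side',P)),'scene',q2(*proj('scene',P)))
P=[(.4093-.003,-.231+s*.03,.09) for s in (-1,1)]
print('plate',[q(*proj('side',p)) for p in P],[q2(*proj('scene',p)) for p in P])
E
```

```text
0.135 -0.02 -0.0125 side [110. 106.] scene [295. 101.]
0.135 -0.02 0.0125 side [78. 77.] scene [267. 113.]
0.135 0.02 -0.0125 side [179.  76.] scene [221.  80.]
0.135 0.02 0.0125 side [146.  48.] scene [193.  92.]
0.145 -0.02 -0.0125 side [111.  89.] scene [297.  81.]
0.145 -0.02 0.0125 side [78. 60.] scene [269.  93.]
0.145 0.02 -0.0125 side [180.  59.] scene [224.  61.]
0.145 0.02 0.0125 side [147.  31.] scene [195.  72.]
0.155 -0.02 -0.0125 side [112.  72.] scene [300.  61.]
0.155 -0.02 0.0125 side [79. 43.] scene [272.  73.]
0.155 0.02 -0.0125 side [181.  42.] scene [226.  41.]
0.155 0.02 0.0125 side [148.  14.] scene [198.  52.]
plate [array([158., 189.]), array([ 81., 119.])] [array([270., 171.]), array([203., 202.])]
```

```bash
python3 - <<'E'
from h import *
to([((.409,-.229,.17),180),((.409,-.229,.112),180)])
E
```

```text
rows x,y,z,turn: [  4.7  80.4 -13.4] 0.0867 tilt [ 0.0002  0.0001 -1.    ]
rows x,y,z,turn: [  4.8 138.4 -13.4] 0.0867 tilt [ 0.0002  0.0001 -1.    ]
```

```bash
python3 -m crank '[[[-1,3,40,-8,0.05],[-1,5,75,-13,0.087],[-1,5,75,-13,0.087]]]' && python3 - <<'E'
from h import *
o,im=snap('wrist','w2'); print(o['tool_pos'],o['orientation'])
a=cv2.imread('pics/w2.png');cv2.imwrite('pics/c6.png',cv2.resize(a[150:300,180:380],None,fx=4,fy=4,interpolation=2))
E
```

```text
clock: 3.92
tool_pos: [0.4074, -0.2284, 0.1739]
orientation: [-90.0, -0.2, -179.9]
force: [0.1, 0.2, 0.5]
opening: 0.0874
[ 0.4074 -0.2284  0.1739] [ -90.0467   -0.2267 -179.8802]
```

View pics/c6.png

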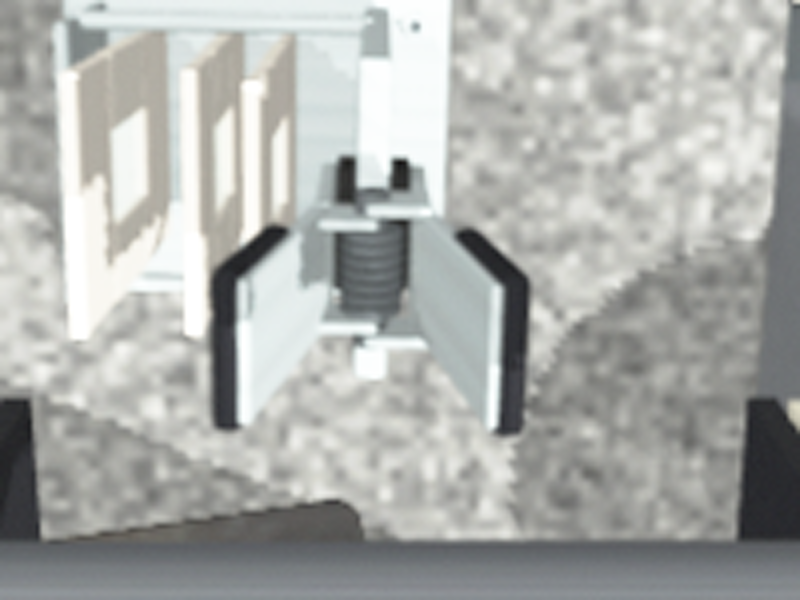

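```bash
python3 - <<'E'
from h import *
o=ctrl.get_obs()
o1=dict(tool_pos=np.array([0.414,-0.2461,0.2499]),orientation=np.array([-89.9865,-0.0598,-175.4154]))
p1=[(254.75,211.9),(252.1,237.5),(310.25,216.25),(306.25,242.5)]
p2=[(180+x/4,150+y/4) for x,y in [(217,285),(215,428),(526,285),(520,432)]]
for a,b in zip(p1,p2): print(tri([ray('wrist',*a,o1),ray('wrist',*b,o)]))
for z in [.135,.14,.145,.15]:
    P=np.array([onz('wrist',u,v,z,o) for u,v in p2])
    print(z,np.linalg.norm(P[0]-P[2]),np.linalg.norm(P[0]-P[1]),P.mean(0))
to([((.409,-.2285,.112),180)])
E
```

```text
(array([ 0.429 , -0.25  ,  0.1684]), [np.float64(0.0002570323091385291), np.float64(0.0002570323091385382)])
(array([ 0.4299, -0.2296,  0.1666]), [np.float64(0.0004098784962050879), np.float64(0.00040987849620515495)])
(array([ 0.3911, -0.2547,  0.184 ]), [np.float64(0.0007987458713479915), np.float64(0.0007987458713479952)])
(array([ 0.3884, -0.2249,  0.1565]), [np.float64(0.000589056970211734), np.float64(0.0005890569702115599)])
0.135 0.046755679304035284 0.023402960869517736 [ 0.4102 -0.2279  0.135 ]
0.14 0.045584934344007684 0.02281695936348588 [ 0.4102 -0.2297  0.14  ]
0.145 0.04441418938398014 0.022230957857453944 [ 0.4101 -0.2316  0.145 ]
0.15 0.0432434444239526 0.021644956351422006 [ 0.41   -0.2335  0.15  ]
rows x,y,z,turn: [-0.2 63.7 -0.6] 0.0027 tilt [-0.001  -0.0003 -1.    ]
```

```bash
python3 -m crank '[[[-1,-2,31,1,0],[-1,-2,62,1,0],[-1,-2,62,1,0],[1,-2,62,1,0],[1,-2,62,1,0],[1,-2,62,1,0],[1,-2,62,1,0]]]' && python3 - <<'E'
from h import *
o,im=snap('wrist','w3'); print(o)
E
```

```text
clock: 4.85
tool_pos: [0.4109, -0.2312, 0.1138]
orientation: [-90.0, 0.0, 179.9]
force: [0.9, 0.0, -0.5]
opening: 0.0531
{'clock': 4.85, 'joint_pos': array([ -5.3527,   7.6175, -33.2377,   0.0016, -49.0971,   5.2945]), 'qvel': array([-0.0175,  0.2403, -0.149 , -0.0545,  0.1662,  0.1091]), 'tau': array([  0.023 , -34.6742,  23.7139,   5.6392,   0.0412,   0.0013]), 'tool_pos': array([ 0.4109, -0.2312,  0.1138]), 'orientation': array([-89.9944,   0.0474, 179.9428]), 'force': array([ 0.8953,  0.044 , -0.5229]), 'moment': array([ 0.0684,  0.0223, -0.06  ]), 'opening': 0.05308178302116679}
```

View pics/w3.png

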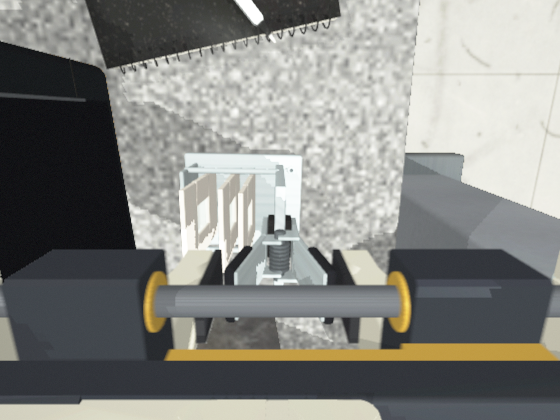

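```bash
python3 -m crank '[[[1,0,0,0,0],[1,0,0,0,0],[1,0,0,0,0],[1,0,0,0,0]]]' && python3 -m crank '[[[1,0,0,0,0],[1,0,0,0,0]]]' && python3 - <<'E'
from h import *
snap('wrist','w4'); snap('side','s4')
b=cv2.imread('pics/side0.png');b=cv2.imread('pics/s4.png')
cv2.imwrite('pics/c7.png',np.hstack([cv2.resize(b[200:320,260:380],(400,400),interpolation=2),cv2.resize(cv2.imread('pics/w4.png')[180:320,200:340],(400,400),interpolation=2)]))
E
```

```text
clock: 5.4
tool_pos: [0.4107, -0.2311, 0.1132]
orientation: [-90.0, -0.0, 179.9]
force: [-0.6, -0.7, -1.6]
opening: 0.0259
clock: 5.65
tool_pos: [0.4108, -0.2311, 0.1133]
orientation: [-90.0, -0.0, 179.9]
force: [-0.1, -1.5, -1.1]
opening: 0.0258
```

View pics/c7.png

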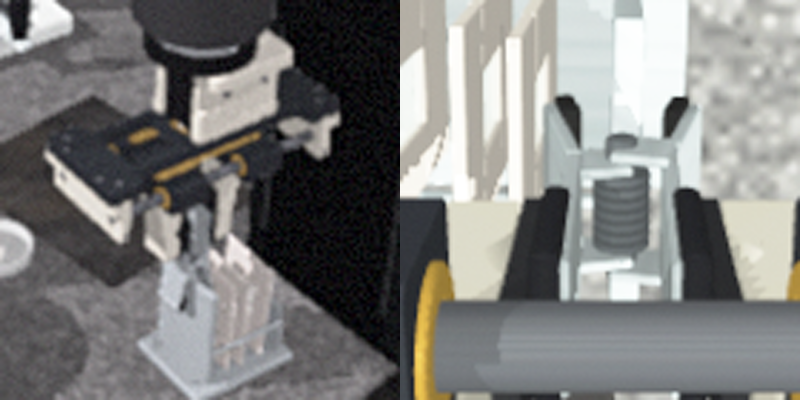

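```bash
python3 -m crank '[[[1,0,-10,0,0],[1,0,-30,0,0],[1,0,-70,0,0],[1,0,-120,0,0],[1,0,-140,0,0],[1,0,-140,0,0]]]'; python3 - <<'E'
from h import *
m=[((255,80),(83,100)),((408,107),(240,80))]
# monitor: side left-bottom (250,160) ~ scene left-bottom (120,235); right bottom side(338,198) scene (262,195)
for a,b in [((249,160),(118,237)),((256,72),(85,100)),((413,107),(243,82))]: print(tri([ray('side',*a),ray('scene',*b)]))
snap('side','s5'); snap('wrist','w5')
b=cv2.imread('pics/s5.png')
cv2.imwrite('pics/c8.png',np.hstack([cv2.resize(b[180:320,260:400],(400,400),interpolation=2),cv2.resize(cv2.imread('pics/w5.png')[180:320,200:340],(400,400),interpolation=2)]))
to([((.52,.35,.25),180)])
E
```

```text
clock: 6.5
tool_pos: [0.4116, -0.2313, 0.2556]
orientation: [-90.0, 0.2, 179.9]
force: [0.6, -0.7, -2.4]
opening: 0.0258
(array([0.6239, 0.4104, 0.0931]), [np.float64(0.018694289360287362), np.float64(0.018694289360287303)])
(array([0.6578, 0.4235, 0.3786]), [np.float64(0.004439700397192408), np.float64(0.004439700397192557)])
(array([ 0.8272, -0.0893,  0.3784]), [np.float64(0.010319921728883685), np.float64(0.010319921728883663)])
rows x,y,z,turn: [-109.     3.2 -581. ] -0.0012 tilt [-0.0002  0.0005 -1.    ]
```

View pics/c8.png

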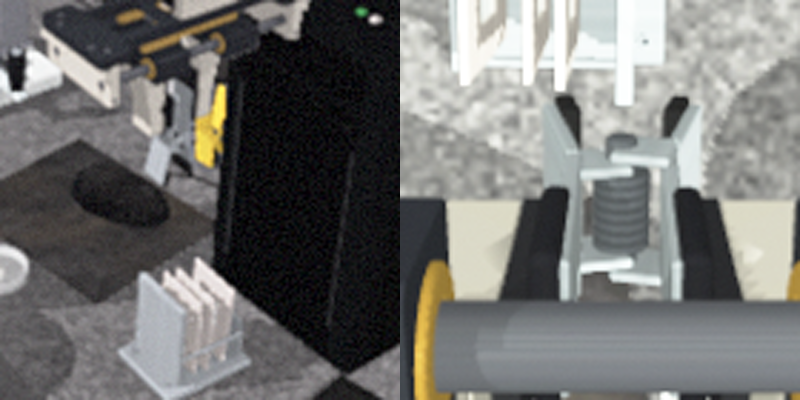

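```bash
python3 -m crank '[[[1,-11,0,-58,0],[1,-22,0,-116,0],[1,-33,0,-174,0],[1,-44,0,-232,0],[1,-55,0,-290,0],[1,-66,0,-348,0],[1,-77,0,-406,0],[1,-88,0,-464,0],[1,-99,0,-522,0],[1,-109,0,-578,0],[1,-109,0,-578,0]]]'; python3 - <<'E'
from h import *
o,_=snap('wrist','w6'); print(o['tool_pos'],o['orientation'],o['joint_pos'])
for n in ['plate_top','knob','index','mark','card','photometer']:
    for d in ctrl.find_in('wrist',n)[:2]: print(n,d)
E
```

```text
clock: 7.98
tool_pos: [0.5198, 0.3497, 0.2499]
orientation: [-89.8, -0.2, -179.9]
force: [-0.8, -0.5, -1.5]
opening: 0.026
[0.5198 0.3497 0.2499] [ -89.8125   -0.1761 -179.9002] [ 51.7433  15.4072  -3.5724  -0.0229 -71.2767 -51.6358]
plate_top {'extent': [251.5, 0.0, 65.8, 192.7], 'confidence': 0.59}
knob {'extent': [250.0, 3.0, 67.8, 186.5], 'confidence': 0.63}
knob {'extent': [244.3, 213.5, 63.1, 108.5], 'confidence': 0.53}
index {'extent': [250.2, 0.0, 68.0, 191.9], 'confidence': 0.69}
mark {'extent': [189.0, 2.6, 170.3, 197.2], 'confidence': 0.71}
card {'extent': [277.2, 123.7, 5.1, 44.6], 'confidence': 0.71}
photometer {'extent': [187.1, 0.0, 172.4, 200.9], 'confidence': 0.78}
```

View pics/w6.png

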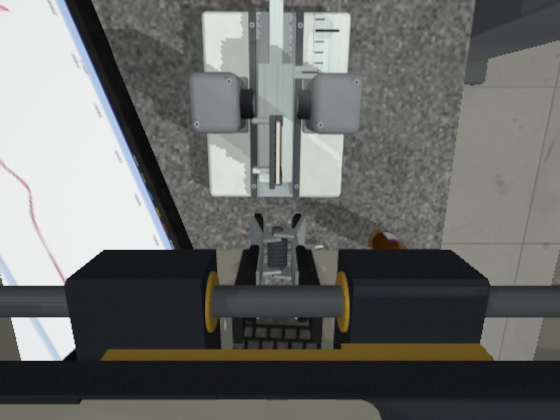

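```bash
python3 - <<'E'
import cv2
a=cv2.imread('pics/w6.png')
cv2.imwrite('pics/c9.png',cv2.resize(a[100:200,210:343],None,fx=6,fy=6,interpolation=2))
cv2.imwrite('pics/c10.png',cv2.resize(a[0:100,230:363],None,fx=6,fy=6,interpolation=2))
E
```

```text
(no output)
```

View pics/c9.png

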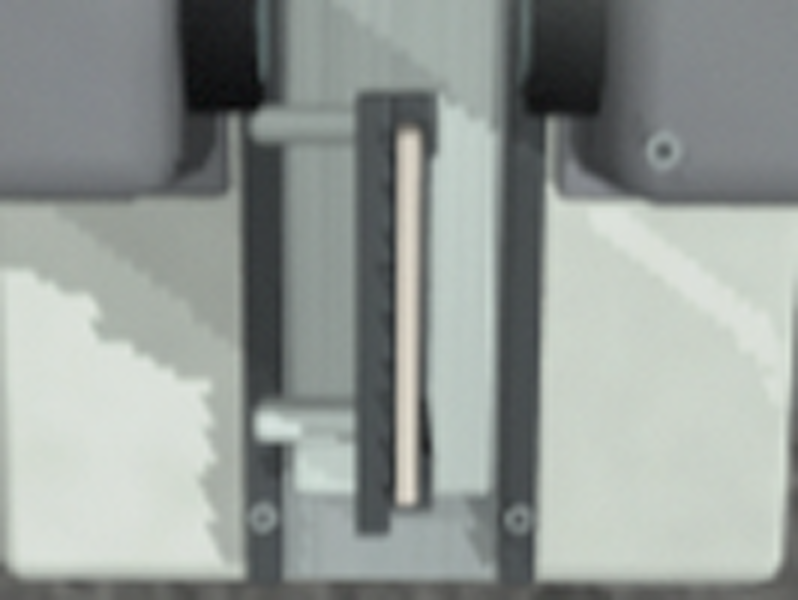

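View pics/c10.png

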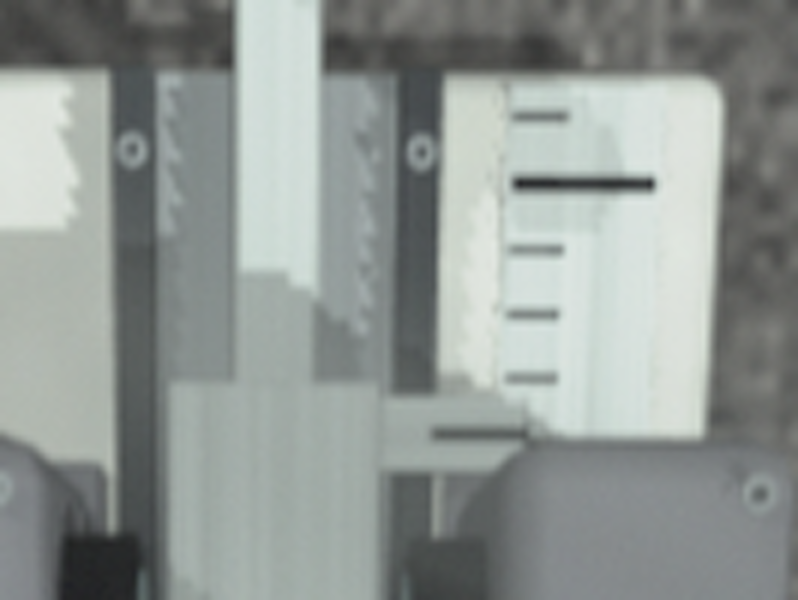

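```bash
python3 - <<'E'
from h import *
o=ctrl.get_obs()
f=lambda x,y,z:onz('wrist',210+x/6,100+y/6,z,o)
g=lambda x,y,z:onz('wrist',230+x/6,y/6,z,o)
print('plate rear ends',f(358,92,.118),f(358,533,.118))
print('plate front',f(390,95,.118),f(390,530,.118))
print('mid',f(390,312.5,.118),'card',f(395,125,.12),f(395,505,.12),f(422,125,.12),f(422,505,.12))
print('mark',g(513,184,.026),g(655,184,.026),'index',g(432,432,.026),g(528,432,.026))
print('bar', g(238,100,.03),g(320,100,.03))
print('screws', f(263,518,.026),f(518,518,.026), g(132,150,.026),g(421,150,.026))
print('proj platetop guess',proj('side',f(390,312.5,.118)),proj('scene',f(390,312.5,.118)))
E
```

```text
plate rear ends [0.5248 0.2741 0.118 ] [0.5253 0.3357 0.118 ]
plate front [0.5205 0.2745 0.118 ] [0.5207 0.3353 0.118 ]
mid [0.5206 0.3041 0.118 ] card [0.5198 0.2785 0.12  ] [0.5199 0.3312 0.12  ] [0.5161 0.2785 0.12  ] [0.516  0.3312 0.12  ]
mark [0.4798 0.1924 0.026 ] [0.4558 0.1924 0.026 ] index [0.4927 0.2313 0.026 ] [0.4761 0.2314 0.026 ]
bar [0.526  0.1805 0.03  ] [0.5124 0.1805 0.03  ]
screws [0.5454 0.3527 0.026 ] [0.497  0.3528 0.026 ] [0.5439 0.187  0.026 ] [0.4954 0.1872 0.026 ]
proj platetop guess [240.2948 168.3864] [193.6834 234.9104]
```

```bash
python3 - <<'E'
from h import *
to([((.5212,.303,.195),180),((.5212,.303,.148),180)])
a=cv2.imread('pics/w6.png');cv2.imwrite('pics/c11.png',cv2.resize(a[205:325,220:340],None,fx=5,fy=5,interpolation=2))
E
```

```text
rows x,y,z,turn: [-0.9 58.6 42.8] -0.0019 tilt [ 0.0002  0.0002 -1.    ]
rows x,y,z,turn: [ -0.9 105.6  42.8] -0.0019 tilt [ 0.0002  0.0002 -1.    ]
```

View pics/c11.png

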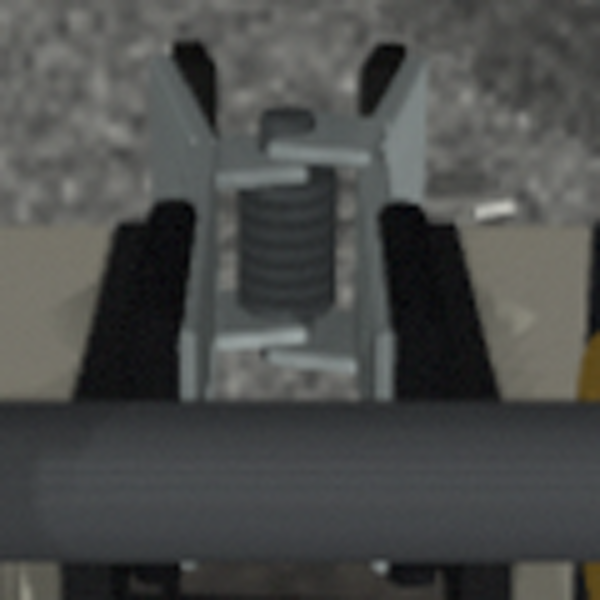

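```bash
python3 -m crank '[[[1,-1,0,43,0],[1,-1,30,43,0],[1,-1,58,43,0],[1,-1,58,43,0]]]'; python3 - <<'E'
from h import *
o,_=snap('wrist','w7');snap('side','s7');snap('scene','sc7'); print(o['tool_pos'])
T=lambda n,y0,y1,x0,x1:cv2.resize(cv2.imread('pics/%s.png'%n)[y0:y1,x0:x1],(400,400),interpolation=2)
cv2.imwrite('pics/c12.png',np.hstack([T('s7',130,210,200,280),T('sc7',180,260,155,235)]))
cv2.imwrite('pics/c13.png',cv2.resize(cv2.imread('pics/w7.png')[120:320,180:380],None,fx=3,fy=3,interpolation=2))
E
```

```text
clock: 8.82
tool_pos: [0.5203, 0.3022, 0.1939]
orientation: [-89.9, -0.1, 179.9]
force: [-0.2, -0.3, -0.5]
opening: 0.0258
[0.5203 0.3022 0.1939]
```

View pics/c12.png

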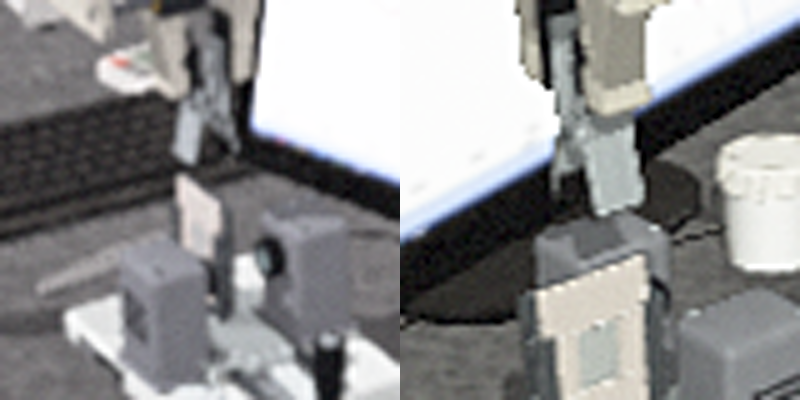

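View pics/c13.png

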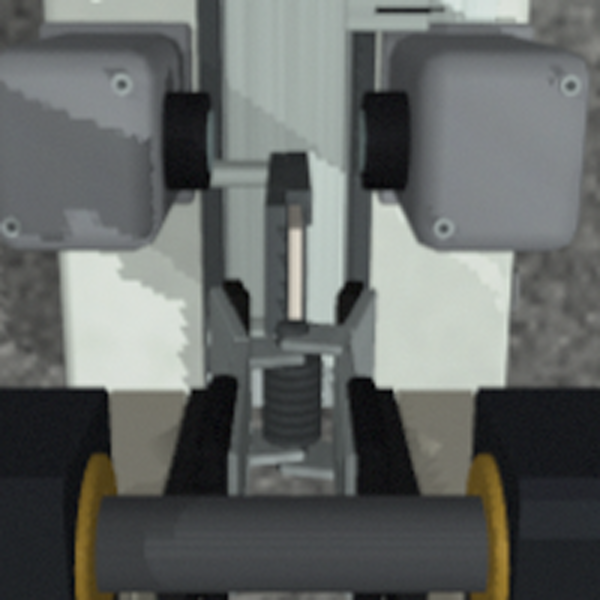

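```bash
python3 - <<'E'
from h import *
for z in [.135,.14,.145,.15]:
  for dy in (-.0125,.0125):
    P=(.5203-.0125,.303+dy,z); a=proj('side',P);b=proj('scene',P)
    print(z,dy,'side',((a-[200,130])*5).round(),'scene',((b-[155,180])*5+[400,0]).round())
for P in [(.5165,.2785,.12),(.5165,.330,.12)]:
    a=proj('side',P);b=proj('scene',P);print('card',((a-[200,130])*5).round(),((b-[155,180])*5+[400,0]).round())
E
```

```text
0.135 -0.0125 side [194. 182.] scene [637. 238.]
0.135 0.0125 side [174. 166.] scene [585. 256.]
0.14 -0.0125 side [194. 175.] scene [636. 227.]
0.14 0.0125 side [174. 159.] scene [584. 245.]
0.145 -0.0125 side [194. 168.] scene [635. 215.]
0.145 0.0125 side [174. 152.] scene [583. 234.]
0.15 -0.0125 side [193. 160.] scene [635. 204.]
0.15 0.0125 side [173. 145.] scene [582. 223.]
card [217. 207.] [650. 254.]
card [175. 175.] [544. 294.]
```

```bash
python3 -m crank '[[[1,-1,15,-1,0],[1,-1,30,-1,0],[1,-1,45,-1,0],[1,-1,45,-1,0],[1,-1,45,-1,0]]]'; python3 - <<'E'
from h import *
o,_=snap('wrist','w8');snap('side','s8');snap('scene','sc8'); print(o['tool_pos'])
T=lambda n,y0,y1,x0,x1:cv2.resize(cv2.imread('pics/%s.png'%n)[y0:y1,x0:x1],(400,400),interpolation=2)
cv2.imwrite('pics/c12b.png',np.hstack([T('s8',130,210,200,280),T('sc8',180,260,155,235)]))
cv2.imwrite('pics/c13b.png',cv2.resize(cv2.imread('pics/w8.png')[120:320,180:380],None,fx=3,fy=3,interpolation=2))
E
```

```text
clock: 9.6
tool_pos: [0.5225, 0.3049, 0.1503]
orientation: [-90.0, 0.0, 180.0]
force: [-0.6, -0.8, -0.9]
opening: 0.0261
[0.5225 0.3049 0.1503]
```

View pics/c12b.png

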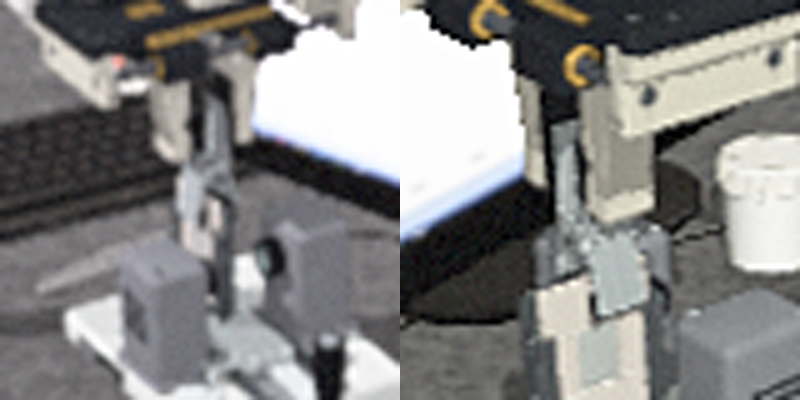

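View pics/c13b.png

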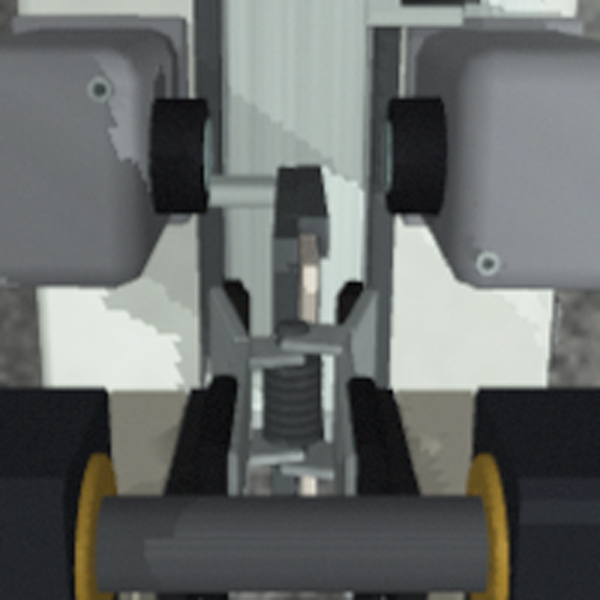

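```bash
python3 -m crank '[[[-1,0,0,0,0],[-1,0,0,0,0],[-1,0,0,0,0],[-1,0,0,0,0],[-1,0,0,0,0],[-1,0,0,0,0],[-1,0,-25,0,0],[-1,0,-50,0,0],[-1,0,-75,0,0],[-1,0,-75,0,0]]]'; python3 - <<'E'
from h import *
o,_=snap('wrist','w9');snap('side','s9');snap('scene','sc9'); print(o['tool_pos'])
T=lambda n,y0,y1,x0,x1:cv2.resize(cv2.imread('pics/%s.png'%n)[y0:y1,x0:x1],(400,400),interpolation=2)
cv2.imwrite('pics/c14.png',np.hstack([T('s9',130,210,200,280),T('sc9',180,260,155,235)]))
cv2.imwrite('pics/c15.png',cv2.resize(cv2.imread('pics/w9.png')[120:320,180:380],None,fx=3,fy=3,interpolation=2))
E
```

```text
clock: 11.0
tool_pos: [0.5232, 0.3055, 0.2276]
orientation: [-90.2, 0.2, 180.0]
force: [0.5, 0.4, -0.8]
opening: 0.0877
[0.5232 0.3055 0.2276]
```

View pics/c14.png

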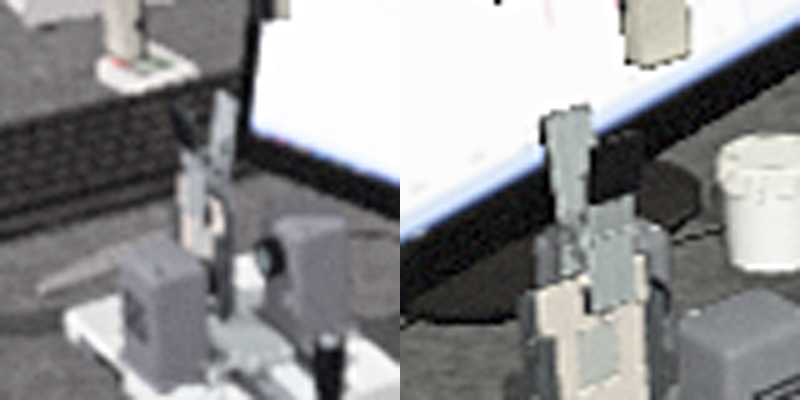

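View pics/c15.png

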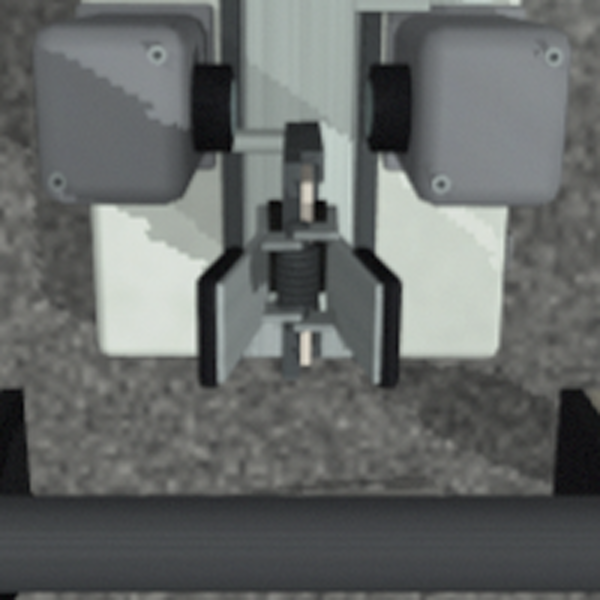

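```bash
python3 -m crank '[[[-1,0,0,30,-0.18],[-1,1,0,60,-0.36],[-1,1,0,90,-0.54],[-1,2,0,120,-0.72],[-1,3,0,150,-0.9],[-1,3,0,150,-1.08],[-1,3,0,150,-1.26],[-1,3,0,150,-1.44],[-1,3,0,150,-1.62],[-1,3,0,150,-1.8],[-1,3,0,150,-1.98],[-1,3,0,150,-2.16]]]'; python3 - <<'E'
from h import *
print(ctrl.get_obs()['joint_pos'])
to([((.520,.150,.20),0)])
E
```

```text
clock: 12.65
tool_pos: [0.5186, 0.1545, 0.2242]
orientation: [-90.1, 0.0, -56.0]
force: [-0.3, -0.5, -0.4]
opening: 0.0875
[ 37.3399   8.1104 -16.3674  -0.0138 -65.6312  86.7038]
rows x,y,z,turn: [ 4.5 24.2 -1.4] -0.9767 tilt [-0.0016 -0.001  -1.    ]
```

```bash
python3 -m crank '[[[-1,2,0,0,-0.18],[-1,3,0,0,-0.36],[-1,3,0,0,-0.54],[-1,3,5,0,-0.72],[-1,3,10,0,-0.9],[-1,3,15,0,-0.977],[-1,3,15,0,-0.977]]]'; python3 - <<'E'
from h import *
o,_=snap('wrist','w10'); print(o['tool_pos'],o['orientation'],o['joint_pos'])
E
```

```text
clock: 13.52
tool_pos: [0.5202, 0.1519, 0.2091]
orientation: [-90.1, 0.1, -0.4]
force: [0.9, 0.5, 0.1]
opening: 0.0877
[0.5202 0.1519 0.2091] [-90.07     0.113   -0.3646] [ 37.0006   8.8439 -17.548   -0.0145 -63.7403 142.6413]
```

View pics/w10.png

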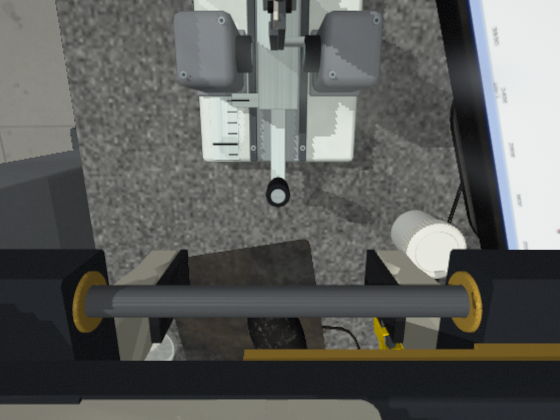

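```bash
python3 - <<'E'
from h import *
o=ctrl.get_obs()
cv2.imwrite('pics/c16.png',cv2.resize(cv2.imread('pics/w10.png')[85:215,195:325],None,fx=4.5,fy=4.5,interpolation=2))
print(onz('wrist',278,197,.084,o))
E
```

```text
[0.5201 0.157  0.084 ]
```

View pics/c16.png

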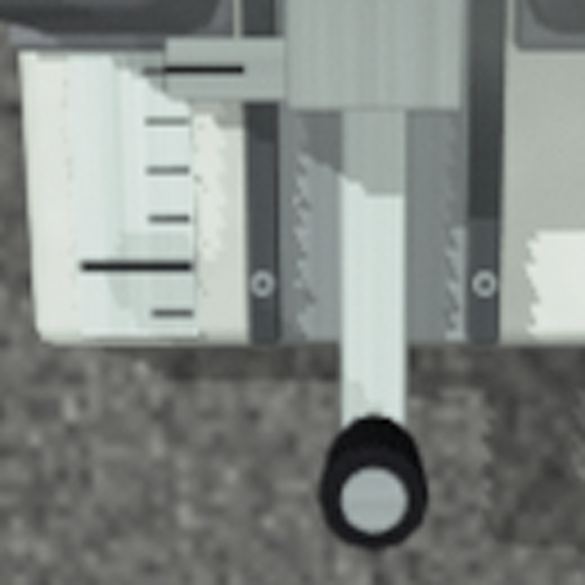

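```bash
python3 -m crank '[[[-1,0,50,4,0],[-1,0,100,4,0],[-1,0,140,4,0],[-1,0,157,4,0],[-1,0,157,4,0],[-1,0,157,4,0]]]'; python3 - <<'E'
from h import *
o,_=snap('wrist','w11'); print(o['tool_pos'],o['orientation'])
E
```

```text
clock: 14.32
tool_pos: [0.5214, 0.1567, 0.0541]
orientation: [-90.0, -0.1, -0.3]
force: [-0.1, -0.7, 0.3]
opening: 0.0881
[0.5214 0.1567 0.0541] [-89.9736  -0.0581  -0.3456]
```

View pics/w11.png

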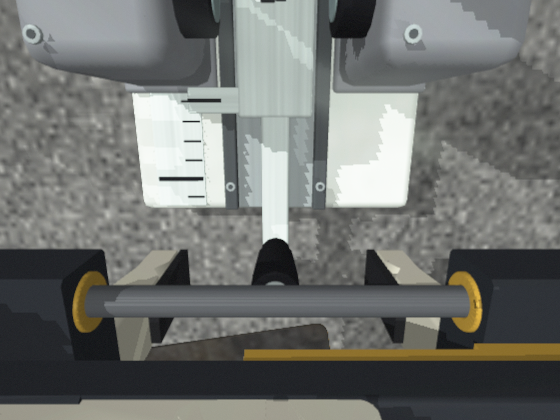

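```bash
python3 - <<'E'
from h import *
o=ctrl.get_obs()
print(onz('wrist',275,289,.084,o), onz('wrist',210,100,.03,o),onz('wrist',180,179,.026,o))
E
python3 -m crank '[[[1,0,1,0,0],[1,0,1,0,0],[1,0,1,0,0],[1,0,1,0,0],[1,0,1,0,0],[1,0,1,0,0],[1,0,1,0,0],[1,0,1,0,0],[1,0,1,0,0],[1,0,1,0,0]]]'
```

```text
[0.5193 0.1603 0.084 ] [0.4869 0.2372 0.03  ] [0.4673 0.1961 0.026 ]
clock: 15.62
tool_pos: [0.5207, 0.1563, 0.0523]
orientation: [-90.0, 0.0, -0.3]
force: [-0.9, 1.0, 1.1]
opening: 0.0203
```

```bash
python3 -m crank '[[[1,0,0,-5,0],[1,0,0,-10,0],[1,0,0,-15,0],[1,0,0,-20,0],[1,0,0,-25,0],[1,0,0,-30,0],[1,0,0,-35,0],[1,0,0,-39,0],[1,0,0,-39,0],[1,0,0,-39,0],[1,0,0,-39,0]]]'; python3 - <<'E'
from h import *
o,_=snap('wrist','w12'); print(o['tool_pos'],o['orientation'])
cv2.imwrite('pics/c17.png',cv2.resize(cv2.imread('pics/w12.png')[80:230,100:300],None,fx=4,fy=4,interpolation=2))
E
```

```text
clock: 17.0
tool_pos: [0.5205, 0.1185, 0.0523]
orientation: [-89.9, -0.0, -0.3]
force: [-4.1, 7.5, -0.7]
opening: 0.0203
[0.5205 0.1185 0.0523] [-89.91    -0.0156  -0.3224]
```

View pics/c17.png

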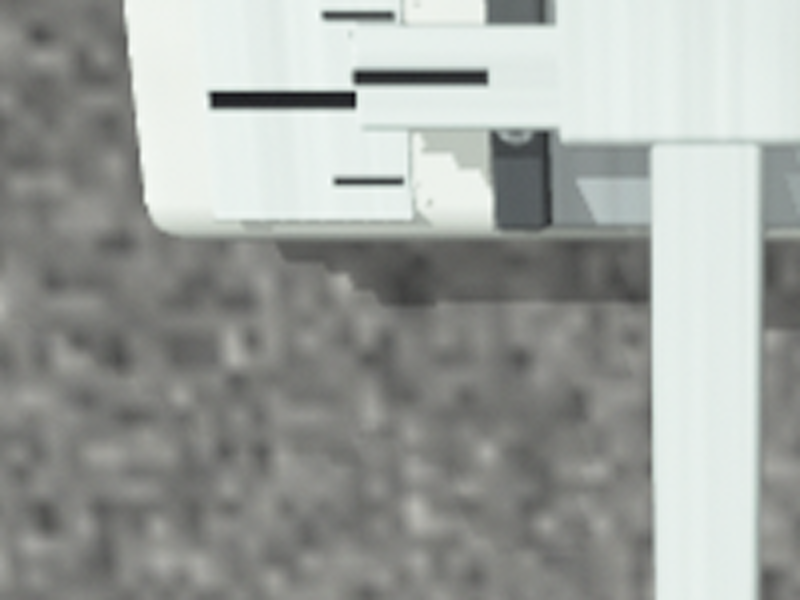

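View pics/w12.png

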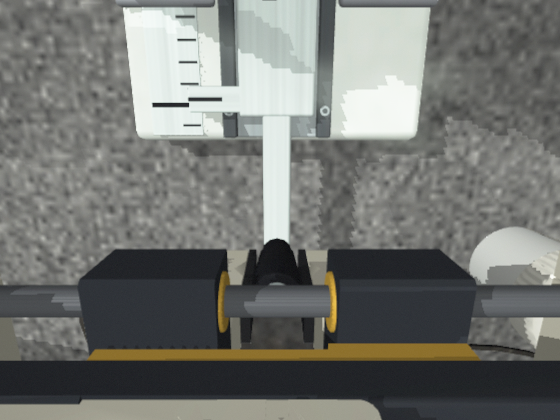

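```bash
python3 -m crank '[[[1,0,0,-1.5,0],[1,0,0,-2.8,0],[1,0,0,-2.8,0],[1,0,0,-2.8,0],[1,0,0,-2.8,0]]]'; python3 - <<'E'
from h import *
o,_=snap('wrist','w13'); print(o['tool_pos'],o['orientation'])
cv2.imwrite('pics/c18.png',cv2.resize(cv2.imread('pics/w13.png')[70:145,140:240],None,fx=8,fy=8,interpolation=2))
print(proj('wrist',(.47,.192,.027),o)-proj('wrist',(.47,.182,.027),o), proj('wrist',(.48,.192,.027),o)-proj('wrist',(.48,.192,.032),o), proj('wrist',(.48,.192,.027),o))
g=cv2.imread('pics/w13.png',0).astype(float)
def cen(c0,c1,r0=92,r1=120):
    s=(g[r0:r1,c0:c1].mean(1)); w=np.clip(s.max()*0.75-s,0,None); return (w*np.arange(r0,r1)).sum()/w.sum()
print('mark',cen(156,184),'index',cen(192,218))
E
```

```text
clock: 17.68
tool_pos: [0.5205, 0.1157, 0.0522]
orientation: [-89.9, -0.0, -0.3]
force: [-4.4, 7.8, -0.1]
opening: 0.0201
[0.5205 0.1157 0.0522] [-89.9065  -0.0159  -0.3196]
[ -1.5934 -20.0965] [2.1514 0.0974] [199.4054 108.6605]
mark 98.74726775956285 index 99.31426269137792
```

View pics/c18.png

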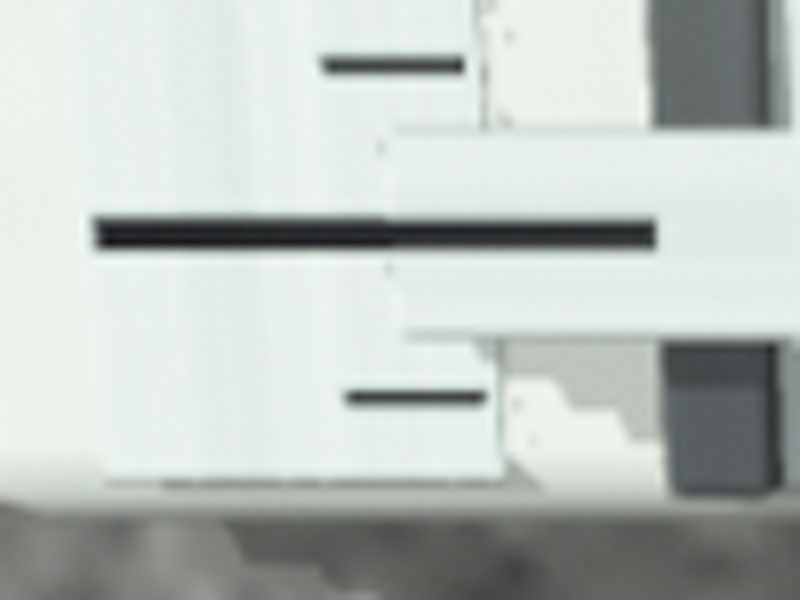

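```bash
python3 -m crank '[[[1,0,0,0,0],[1,0,0,0,0],[1,0,0,0,0],[1,0,0,0,0],[1,0,0,0,0],[1,0,0,0,0],[1,0,0,0,0],[1,0,0,0,0]]]'; python3 - <<'E'
from h import *
snap('wrist','w14');snap('side','s14');snap('scene','sc14')
T=lambda n,y0,y1,x0,x1:cv2.resize(cv2.imread('pics/%s.png'%n)[y0:y1,x0:x1],(400,400),interpolation=2)
cv2.imwrite('pics/c19.png',np.hstack([T('w14',70,145,145,220),T('sc14',180,310,140,270)]))
cv2.imwrite('pics/c20.png',np.hstack([T('s14',100,220,190,310),T('s14',150,350,150,350)]))
E
```

```text
clock: 18.73
tool_pos: [0.5205, 0.1157, 0.0523]
orientation: [-89.9, -0.0, -0.3]
force: [-4.3, 8.1, -0.2]
opening: 0.02
```

View pics/c19.png

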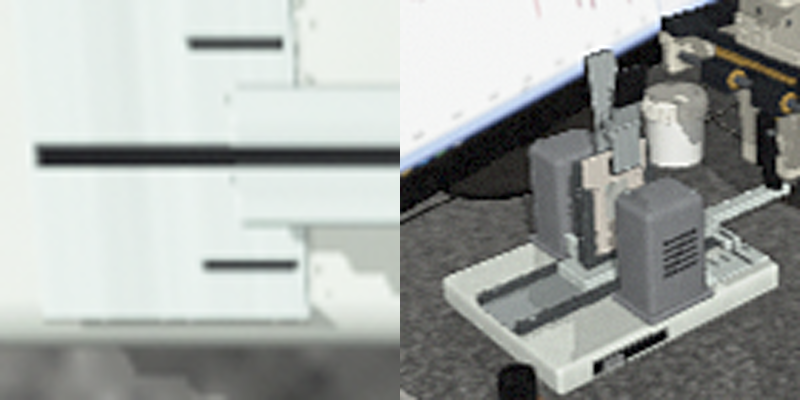

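View pics/c20.png

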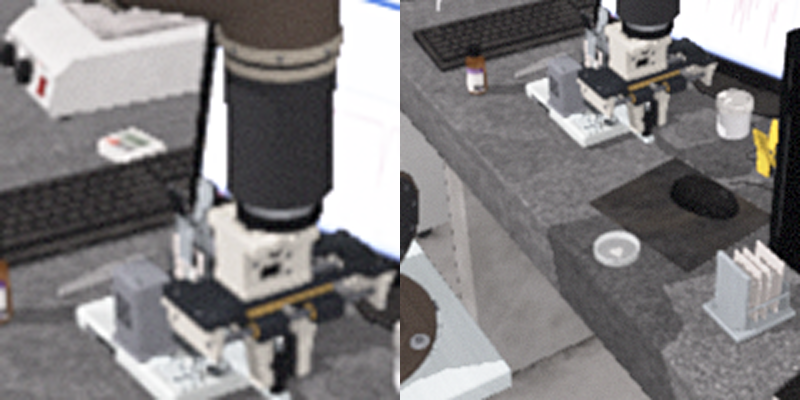

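Index and mark remain in line, the clip sits on the plate, the bystanders stand where they were, and the grip is steady at 20 mm.

```bash
python3 -c "
from plant import ctrl
print(ctrl.close_job())"
```

```text
the job is handed in; nothing more can be done
None
```

The clip is on the sample plate, the slide is drawn to the measuring mark with the gripper still holding the knob, and the job is handed in at about 19 s of the 51 s allowed.

- **Clip:** I took it off the rack with the handles squeezed to 25.8 mm. I set it over the top edge of the plate and card, about 16 mm deep and near the middle, and let go. The pictures after release show it straddling and pinching plate and card. It was still there after the slide was drawn.
- **Slide:** I gripped the knob at 20 mm and drew it out. The first pull ended 2.8 mm short by the wrist camera, and I corrected it. The index line and the long mark then lined up to within about 0.5 pixel, roughly 0.25 mm. They still did after another second of holding, with a steady pull of about 8 N.
- **Other things:** The jar, petri dish and dropper bottle look unmoved in the last pictures. I did not check the tweezers up close, but the arm never worked near them.
- **Checks that disagreed:** My estimates of the clip's height differed by up to 2 cm. Triangulating between two wrist pictures gave the higher value. I used the lower value from the side and scene cameras, and both the grasp and the placing fitted it. The knob's position along y varied between 0.154 and 0.160 m across pictures, which the gripper's pads could absorb.

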